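# Touch test of a repaired tablet

## Robot

A 6-joint arm with a two-finger parallel gripper is mounted at the origin on the work surface. World frame = base frame: x ahead of the robot, y to its left, z up, the work surface at z = 0. Lengths are in m, angles in rad, forces in N, time in s.
With the tool pointing down it reaches from about 0.35 to 0.95 m from the base axis. Payload 17.4 kg.
Tool frame: the origin (TCP) lies at the centre of the arm's flange, where the gripper is bolted on; the fingertips stand 186 mm ahead of it and the grasp point (between the pads) lies 167 mm ahead of it; z points along the fingers, y is the line along which they close (so a half turn about z gives the same grasp; the last joint's range is limited). The gripper opens to 93 mm and grips with 3 to 60 N. Pads are 15 mm wide; open, the fingers measure 128 mm over their backs; the gripper's body (75 mm by 188 mm) begins 65 mm behind the grasp point.
Start: joints at [-1.361, 0.116, 1.442, -0, 1.584, -0.038], TCP at [0.166, -0.654, 0.405] pointing down, gripper open.
Joint ranges: [-2.83, 2.83], [-0.83, 2.19], [0.07, 2.5], [-1.14, 4.28], [0.01, 3], [-2.97, 2.97]. Speed limits (rad/s): [1.89, 1.89, 2.22, 3.14, 3.14, 3.14].

## Interface

Orientations are given as a unit quaternion [x, y, z, w].
In Python, from rig import arm, optics gives the robot as it stands.
- The arm moves only by the shell command python3 -m crank 'ROWS' [FORCE]. ROWS is JSON, a list of rows, each a list of 5 numbers: the closure, from -1 (fully open) to 1 (shut), then the shift along the tool's x, y, z in m, then the turn about the tool's z in rad. In form: [[hand, x, y, z, roll], ...]. A call has 1 to 10 rows; each row is the pose to reach, as a shift and turn from the pose commanded when the call began, along the tool's axes at that moment; what a row does not reach only later rows make up. A row lasts 1/10 s, in which the tool goes at most 50 mm and 8.59 degrees, less where a joint would pass 70% of its speed; a pose out of reach is approached as far as the arm can. A call with a gripper value outside its range is refused whole. The fingers move at their own pace and stop on an object; FORCE is the grip in N (left out, the last holds). Time passes only in rows, so rows that repeat a pose let the fingers close. It gives the time, the measured TCP pose, the force, the opening and the grip force at its end, in the units of the state.
- arm.read_state(): the state, without advancing time (a new reading comes with each control period).
- optics.read_camera(name): name is "scene" or "top" or "wrist"; returns a dict with "img" (480x640x3 uint8, blue, green, red), "fov_y" (degrees; the focal length in pixels is half the picture's height over the tangent of half this angle, whatever the lens; pixels are square), "cx", "cy" (the principal point, pixels), "k1" (the pictures are not rectified: a ray, as slopes to the right and down, at radius r is drawn at 1 + k1 r^2 times it, then the intrinsics apply), "R" (3x3) and "t" (3): a world point X has camera coordinates R X + t; the wrist camera has in their place "mount" (4x4, takes a point from camera to tool coordinates, whose origin is the TCP and whose axes are the flange's). Camera axes: x right, y down, z forward; pixel columns grow to the right and rows downward; lengths in m; the calibration is good to about 2 mm. A picture is of the moment at which its call begins: read the wrist's pose just before it. There is no depth.
- arm.sign_off(): hands the job in; it is judged then, once.
The state is a dict: "t": time; "joint_positions": joint angles; "joint_velocities": joint speeds; "tau": joint torques, N m; "eef_pos": TCP position; "eef_rot": TCP orientation; "force": force on the tool from outside, world axes, zero at the start; "ft_torque": the same for the moment, N m; "opening": finger opening in m; "finger_force": force on a finger pad.
Only numpy, scipy, OpenCV 4.12 (cv2) and the standard library are available. Lean on these libraries where they do the work, as an engineer would, in place of code of your own. Each camera call takes 0.05 s, during which the arm holds its last target. There are 200 camera calls.

## Task

Test the touch screen of the tablet lying in the cradle: with the gripper shut and pointing straight down, touch the ring and run your fingertip gently along the middle of the whole pale band to the square, staying on the glass, and lift off only there. Come and go well clear of the rest of the screen; leave the tablet lying in its cradle, pick nothing up, and do not disturb the other things on the desk.

Things in the scene. Friction and masses are not known exactly. Their poses are not given: they have to be found in the camera images.
- tablet: black 10-inch tablet lying loose, screen up, in the cradle: 170 (x) x 250 (y) x 9 thick, 0.4 kg; glass about 29 above the desk, 3 above the cradle's rim. Origin: centre of its underside, z up. The dark screen shows a pale S-shaped band 22 wide with square corners: three long stretches along y, 168 long, at x = 44, 0 and -44, joined by two short ones along x
- cradle: grey plastic test cradle fixed to the desk, 212 (x) x 292 (y), rim 26 high with gaps mid-side. Origin: centre of its underside. The tablet lies on its sprung, padded floor plate, which sinks level about 1 mm for each 1.2 N pressed on the glass, 6 mm at the most, then rises again; a landing faster than about 20 mm per second is a blow
- start (a point): centre of the ring (36 across, dark centre) where the band begins, on the glass, at (44, 84) in the tablet's frame
- turn1 (a point): first corner of the band's middle line, on the glass, at (44, -84)
- turn2 (a point): second corner, on the glass, at (0, -84)
- turn3 (a point): third corner, on the glass, at (0, 84)
- turn4 (a point): fourth corner, on the glass, at (-44, 84)
- finish (a point): centre of the solid square (36 x 36) where the band ends, on the glass, at (-44, -84)
- stylus: white tablet stylus lying flat beside the cradle, 134 long, 9 thick; origin under its centre, to be left alone
- screwdriver: screwdriver lying flat beside the cradle, 170 long; origin under its centre, to be left alone
- dish: small clear dish of screws, 68 across, 22 high; origin under its centre, to be left alone
- drive: bare 2.5-inch disk drive, 100 x 70 x 9.5, lying flat; origin under its centre, to be left alone
- mouse: black computer mouse, 104 x 58 x 32; origin under its centre, to be left alone
- mug: white mug, 80 across, 92 high; origin under its centre, to be left alone
- cleaner: clear bottle of screen cleaner, 58 across, 165 high; origin under its centre, to be left alone
- tape: grey roll of tape lying flat, 84 across, 24 high; origin under its centre, to be left alone

How it is judged:
By the outcome, as a careful person would: the job done as asked, in the order asked, and still so for the second after the job is handed in, with the robot touching nothing.
It also fails if it takes over 64 s, if anything falls off the work surface, if the arm or the gripper's body presses on something with over 40 N, if the wrist force passes 120 N, or if a joint passes its speed limit or range.

## Working session

There is one attempt and no reset: what is moved stays moved. The work goes in short steps, Python scripts to look and compute and a shell command to move; the robot and the scene stay as the last step left them, time stands still between calls to the robot, and variables do not carry over. Pictures are saved under pics/ and viewed, at most 10 in all, crops included, and the job is handed in when it is done.

```bash
ls; mkdir -p pics
cat > h.py <<'E'
import numpy as np, cv2
from rig import arm, optics
from scipy.spatial.transform import Rotation as Rn
def grab(n):
    s=arm.read_state(); c=optics.read_camera(n)
    if 'mount' in c:
        M=np.eye(4); M[:3,:3]=Rn.from_quat(s['eef_rot']).as_matrix(); M[:3,3]=s['eef_pos']
        W=M@np.array(c['mount']); c['R']=W[:3,:3].T; c['t']=-W[:3,:3].T@W[:3,3]
    c['R']=np.array(c['R']); c['t']=np.array(c['t'])
    c['f']=240/np.tan(np.radians(c['fov_y'])/2); return c
def plane(c,px,z):
    px=np.atleast_2d(np.array(px,float)); d=(px-[c['cx'],c['cy']])/c['f']; u=d.copy()
    for _ in range(30): u=d/(1+c['k1']*(u**2).sum(1,keepdims=True))
    r=np.c_[u,np.ones(len(u))]@c['R']; o=-c['R'].T@c['t']
    return o+r*((z-o[2])/r[:,2])[:,None]
def proj(c,X):
    p=np.atleast_2d(X)@c['R'].T+c['t']; u=p[:,:2]/p[:,2:]
    return u*(1+c['k1']*(u**2).sum(1,keepdims=True))*c['f']+[c['cx'],c['cy']]
E
python3 - <<'E'
from h import *
for n in ('top','scene','wrist'):
    c=grab(n); cv2.imwrite(f'pics/{n}0.png',c['img']); print(n,c['fov_y'],c['k1'],(-c['R'].T@c['t']).round(3))
s=arm.read_state(); print(s['t'],s['eef_pos'],s['eef_rot'],s['force'])
E
```

```text
pics
top 52.08837800614357 0.006647887578031667 [ 0.405 -0.011  1.241]
scene 42.690190976861196 -0.20646588435682922 [ 1.44  -0.796  1.349]
wrist 63.90717417651552 0.0024469812328392444 [ 0.246 -0.634  0.385]
0.15 [ 0.16556797 -0.65440305  0.40422295] [ 9.92334506e-01  1.23580189e-01 -3.33520271e-05 -4.04129884e-04] [-0.11064179 -0.40743469 -0.79551683]
```

View pics/top0.png

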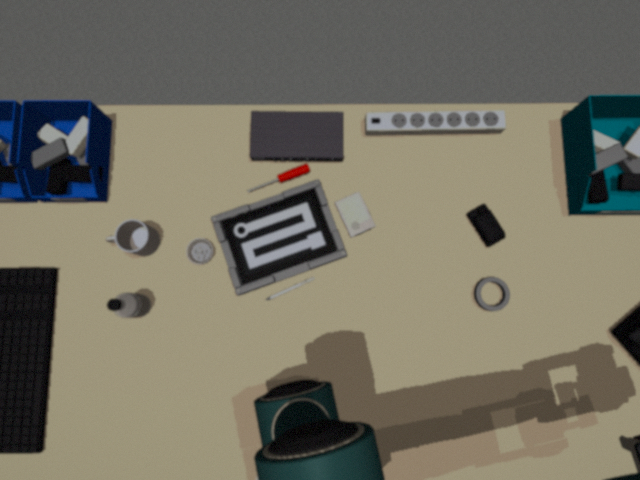

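View pics/scene0.png

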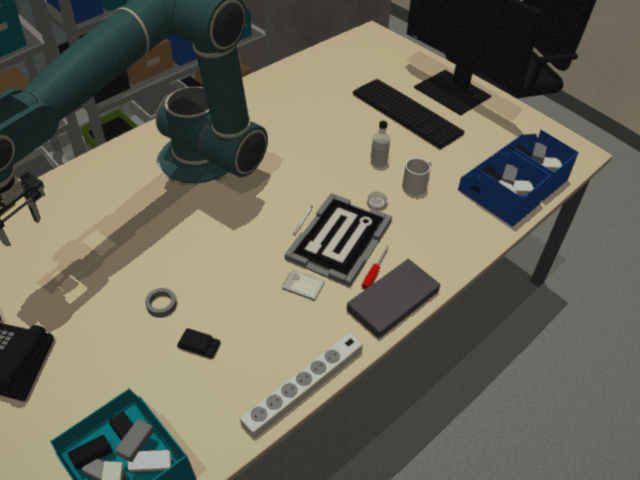

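The top view shows the tablet near pixel (280,235), with the ring at (240,230) and the square at (317,240). The stylus is at (290,290), the dish at (200,250) and the drive at (355,213). The scene view agrees. Next I'll get a coarse pose from the top view.

```bash
cat >> h.py <<'E'
def band(c,roi=None,thr=150,z=0.029):
    g=cv2.cvtColor(c['img'],cv2.COLOR_BGR2GRAY); m=(g>thr).astype(np.uint8)
    if roi is not None:
        k=np.zeros_like(m); cv2.fillPoly(k,[np.int32(roi)],1); m&=k
    cs,_=cv2.findContours(m,cv2.RETR_EXTERNAL,cv2.CHAIN_APPROX_NONE)
    return max(cs,key=cv2.contourArea)[:,0,:]
E
python3 - <<'E'
from h import *
c=grab('top')
for thr in (110,130,150):
    k=band(c,[(222,220),(315,192),(335,250),(245,285)],thr)
    P=plane(c,k,0.029)[:,:2]*1000
    (ctr,sz,ang)=cv2.minAreaRect(P.astype(np.float32)); print(thr,len(k),np.round(ctr,1),np.round(sz,1),ang)
print('ring,square',plane(c,[(240,230),(317,240)],0.029).round(3))
s=arm.read_state();R=Rn.from_quat(s['eef_rot']).as_matrix();print(R.round(3)); print('cam in tool',np.array(optics.read_camera('wrist')['mount']).round(3))
E
```

```text
110 484 [595.2  92.2] [116.8 206.7] 17.466068267822266
130 480 [595.1  92.5] [115.  204.2] 17.46425437927246
150 456 [594.8  88.5] [110.2 191.7] 18.559951782226562
ring,square [[ 0.608  0.189  0.029]
 [ 0.582 -0.004  0.029]]
[[ 0.969  0.245 -0.   ]
 [ 0.245 -0.969  0.001]
 [ 0.    -0.001 -1.   ]]
cam in tool [[ 0.001 -0.954 -0.298  0.083]
 [ 1.     0.001  0.001 -0.   ]
 [-0.    -0.298  0.954  0.02 ]
 [ 0.     0.     0.     1.   ]]
```

```bash
python3 -m crank '[[1,0.02,-0.02,0,0],[1,0.05,-0.049,0,0],[1,0.085,-0.083,0,0],[1,0.12,-0.118,0,0],[1,0.155,-0.152,0,-0.01],[1,0.19,-0.187,0,-0.02],[1,0.225,-0.221,0,-0.03],[1,0.26,-0.255,0,-0.04],[1,0.295,-0.29,0,-0.05],[1,0.33,-0.324,0,-0.056]]' 10
python3 - <<'E'
from h import *
s=arm.read_state();d=np.array([.624,.101,.404])-s['eef_pos']; print(Rn.from_quat(s['eef_rot']).as_matrix().T@d)
E
```

```text
t: 1.25
eef_pos: [0.4064, -0.2574, 0.405]
eef_rot: [0.988, 0.151, 0.0, 0.0]
force: [0.7, -1.3, -0.3]
opening: 0.0175
finger_force: 0.0
[ 0.31487513 -0.27685203  0.00094661]
```

```bash
python3 -m crank '[[1,0.036,-0.032,0,0],[1,0.072,-0.063,0,0],[1,0.108,-0.095,0,0],[1,0.144,-0.127,0,0],[1,0.18,-0.158,0,0],[1,0.216,-0.19,0,0],[1,0.252,-0.222,0,0],[1,0.28,-0.246,0,0],[1,0.3,-0.264,0,0],[1,0.313,-0.275,0,0]]'
python3 -m crank '[[1,0,0,0,0],[1,0,0,0,0],[1,0,0,0,0]]'
python3 - <<'E'
from h import *
c=grab('wrist'); cv2.imwrite('pics/w1.png',c['img'])
a=np.radians(17.5);T=np.array([[np.cos(a),-np.sin(a)],[np.sin(a),np.cos(a)]])
q=np.array([[80,120],[80,-120],[-80,-120],[-80,120]])/1000@T.T+[.595,.092]
roi=proj(c,np.c_[q,np.full(4,.029)]); print(roi.round())
k=band(c,roi,110); P=plane(c,k,.029)[:,:2]*1000
print(cv2.minAreaRect(P.astype(np.float32)))
ap=cv2.approxPolyDP(k,4,True)[:,0]; L=(plane(c,ap,.029)[:,:2]-[.595,.092])@T*1000
print(np.c_[ap,L.round(1)]); print(arm.read_state()['eef_pos'])
E
```

```text
t: 2.25
eef_pos: [0.6231, 0.0985, 0.4043]
eef_rot: [0.988, 0.152, -0.0, -0.0]
force: [-0.0, -0.4, -0.5]
opening: 0.0004
finger_force: 0.0
t: 2.55
eef_pos: [0.622, 0.0957, 0.405]
eef_rot: [0.989, 0.151, 0.0, 0.0]
force: [0.1, 0.1, 0.7]
opening: 0.0003
finger_force: 0.0
[[180. 152.]
 [445. 151.]
 [430. 310.]
 [197. 310.]]
((594.8369140625, 92.81986999511719), (117.39615631103516, 208.1048126220703), 17.402549743652344)
[[ 203.   184.    50.6  102. ]
 [ 204.   203.    32.6  102.7]
 [ 221.   213.    22.9   87.4]
 [ 243.   204.    31.6   65.9]
 [ 389.   200.    35.2  -71.8]
 [ 387.   222.    13.7  -71. ]
 [ 213.   229.     7.1   96.3]
 [ 221.   291.   -58.4   93.6]
 [ 294.   288.   -55.2   19.5]
 [ 307.   282.   -48.7    6.3]
 [ 415.   290.   -57.7 -103.1]
 [ 416.   257.   -22.  -101.5]
 [ 381.   258.   -23.   -67. ]
 [ 376.   266.   -31.5  -62.5]
 [ 241.   270.   -35.5   71.9]
 [ 238.   254.   -18.6   73.9]
 [ 249.   248.   -12.4   62.7]
 [ 409.   242.    -6.5  -93.5]
 [ 412.   175.    58.6  -91.8]
 [ 234.   182.    52.4   73.1]
 [ 215.   175.    58.9   90.2]]
[0.62203282 0.09566134 0.40502549]
```

View pics/w1.png

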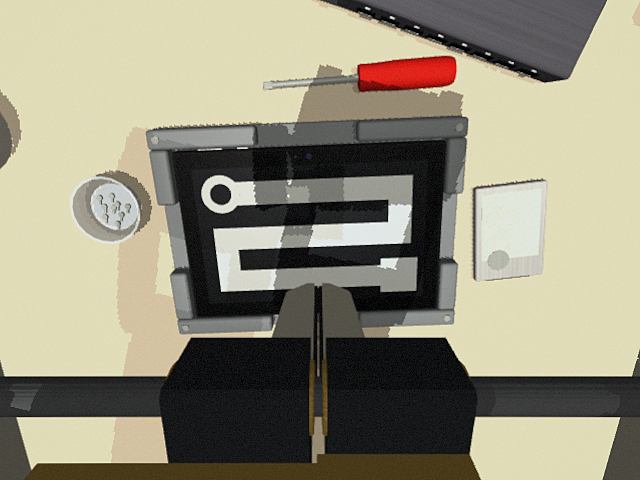

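The wrist view shows ring (220,194), square (398,273), stylus out of frame. The tablet sits roughly 2° off my coarse yaw, turned within the cradle. I'll fit its pose rigidly to the band corners in both views.

```bash
cat > fit.py <<'E'
from h import *
K=np.array([[55,-95],[33,-73],[11,-73],[11,95],[-55,95],[-33,73],[-11,73],[-11,-95],[-26,-102],[-62,-102],[-26,-66],[-33,-66]],float)
def pose(c,thr):
    x,y,a=595,92,np.radians(19.5)
    for it in range(6):
        T=np.array([[np.cos(a),-np.sin(a)],[np.sin(a),np.cos(a)]])
        w=lambda q:proj(c,np.c_[(np.array(q,float)@T.T+[x,y])/1000,np.full(len(q),.029)])
        if it==0: roi=w([[72,112],[72,-112],[-72,-112],[-72,112]])
        g=cv2.cvtColor(c['img'],cv2.COLOR_BGR2GRAY); m=cv2.threshold(g,thr,255,0)[1]
        k=np.zeros_like(m); cv2.fillPoly(k,[np.int32(roi)],255); m&=k; m=cv2.GaussianBlur(m,(3,3),0)
        p=w(K).astype(np.float32).reshape(-1,1,2)
        q=cv2.cornerSubPix(m,p.copy(),(6,6) if c['f']>300 and it<9 and np.linalg.norm(w([[0,0]])-w([[0,100]]))>90 else (3,3),(-1,-1),(3,50,.01)).reshape(-1,2)
        X=plane(c,q,.029)[:,:2]*1000; res=np.linalg.norm(X-(K@T.T+[x,y]),axis=1); ok=res<max(3,np.median(res)*1.8)
        A=K[ok]-K[ok].mean(0); B=X[ok]-X[ok].mean(0); R,_=Rn.align_vectors(np.c_[B,0*B[:,0]],np.c_[A,0*A[:,0]])
        a=R.as_rotvec()[2]; T=R.as_matrix()[:2,:2]; x,y=X[ok].mean(0)-T@K[ok].mean(0)
    cs=cv2.findContours(m,cv2.RETR_CCOMP,cv2.CHAIN_APPROX_NONE)
    return x,y,np.degrees(a),ok.sum(),np.linalg.norm(X-(K@T.T+[x,y]),axis=1),q
if __name__=='__main__':
    for n in('wrist','top'):
        c=grab(n)
        for thr in (70,100):
            x,y,a,n_,r,q=pose(c,thr); print(n,thr,round(x,1),round(y,1),round(a,2),n_,r.round(1))
            T=np.array([[np.cos(np.radians(a)),-np.sin(np.radians(a))],[np.sin(np.radians(a)),np.cos(np.radians(a))]])
            if n=='wrist' and thr==70:
                im=c['img'].copy(); pts=np.array([[44,84],[44,-84],[0,-84],[0,84],[-44,84],[-44,-84]])@T.T+[x,y]
                cv2.polylines(im,[np.int32(proj(c,np.c_[pts/1000,np.full(6,.029)]).round())],False,(0,0,255),1)
                for u in q: cv2.circle(im,tuple(int(v) for v in u.round()),3,(0,200,0),1)
                cv2.imwrite('pics/fit.png',cv2.resize(im[130:330,160:470],None,fx=2.5,fy=2.5))
E
python3 fit.py
```

```text
wrist 70 594.9 92.8 19.66 11 [0.3 0.7 1.6 1.1 0.5 0.7 0.5 0.7 1.  0.5 2.8 4.2]
wrist 100 594.8 92.9 19.63 11 [0.5 0.5 0.5 1.  0.5 0.9 0.6 0.8 0.9 0.3 2.8 4.2]
top 70 595.3 93.2 19.49 11 [1.8 0.1 0.1 1.  0.1 0.1 0.1 1.  2.3 1.8 9.  0.1]
top 100 592.9 93.6 19.2 8 [1.2 1.3 5.8 0.3 0.5 0.4 0.4 5.1 1.  5.3 3.8 0.8]
```

View pics/fit.png

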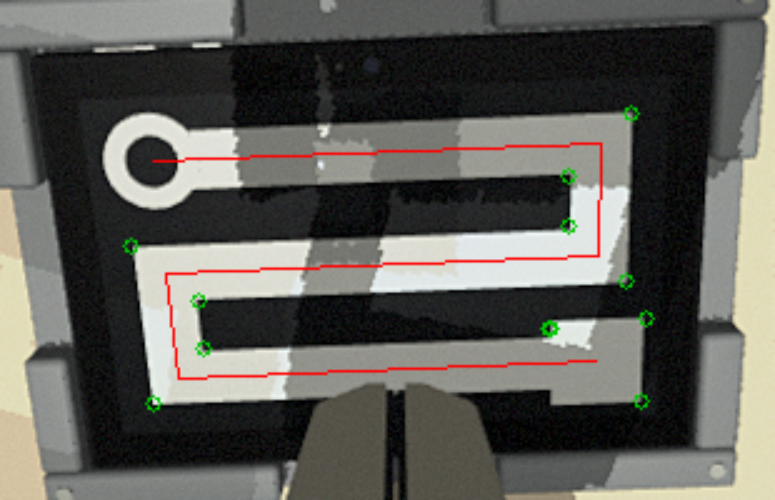

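The fitted centreline in the overlay lies on the band from the ring to the square, so I'll use (595.0, 92.9) mm at 19.6°.

```bash
cat > go.py <<'E'
from h import *
import sys
a=np.radians(19.6);T=np.array([[np.cos(a),-np.sin(a)],[np.sin(a),np.cos(a)]])
s=arm.read_state(); R=Rn.from_quat(s['eef_rot']).as_matrix(); p=np.array(s['eef_pos'])
tip=p+R@[0,0,.186]
print('t',s['t'],'tip in tablet',((tip[:2]*1000-[595,92.9])@T).round(1),'tip z',(tip[2]*1e3).round(1),'yaw',np.degrees(np.arctan2(R[1,0],R[0,0])).round(2),'tilt',R[:2,2].round(4),'F',np.round(s['force'],1))
if len(sys.argv)>3:
    g=np.array([float(v) for v in sys.argv[1:3]])@T.T+[595,92.9]
    print('tool shift mm',(R.T@(np.r_[g,float(sys.argv[3])]/1000-tip)*1000).round(1))
E
python3 go.py 44 84 75
```

```text
t 2.7 tip in tablet [26.6 -6.3] tip z 219.1 yaw 17.35 tilt [ 0.0005 -0.    ] F [-1.6  0.6 -0.2]
tool shift mm [ 13.8 -91.  144.1]
```

```bash
python3 -m crank '[[1,0.003,-0.02,0,-0.01],[1,0.007,-0.05,0,-0.02],[1,0.011,-0.08,0,-0.03],[1,0.014,-0.091,0.01,-0.039],[1,0.014,-0.091,0.04,-0.039],[1,0.014,-0.091,0.075,-0.039],[1,0.014,-0.091,0.11,-0.039],[1,0.014,-0.091,0.135,-0.039],[1,0.014,-0.091,0.144,-0.039],[1,0.014,-0.091,0.144,-0.039]]'
python3 -m crank '[[1,0,0,0,0],[1,0,0,0,0],[1,0,0,0,0]]'
python3 go.py 44 84 45;python3 go.py 44 84 45
```

```text
t: 3.7
eef_pos: [0.6085, 0.1871, 0.2596]
eef_rot: [0.985, 0.17, -0.001, 0.0]
force: [-0.1, 0.4, 1.7]
opening: 0.0003
finger_force: 0.0
t: 4.0
eef_pos: [0.6088, 0.1877, 0.2621]
eef_rot: [0.985, 0.171, 0.001, -0.0]
force: [0.3, -0.3, -0.2]
opening: 0.0004
finger_force: 0.0
t 4.0 tip in tablet [45.1 84.7] tip z 76.1 yaw 19.64 tilt [0.0018 0.0005] F [ 0.3 -0.3 -0.2]
tool shift mm [-1.2  0.7 31.1]
t 4.0 tip in tablet [45.1 84.7] tip z 76.1 yaw 19.64 tilt [0.0018 0.0005] F [ 0.3 -0.3 -0.2]
tool shift mm [-1.2  0.7 31.1]
```

```bash
python3 -m crank '[[1,0,0,0.005,0],[1,-0.001,0,0.012,0],[1,-0.001,0,0.02,0],[1,-0.001,0,0.026,0],[1,-0.001,0,0.03,0],[1,-0.001,0,0.034,0],[1,-0.001,0,0.035,0],[1,-0.001,0,0.035,0],[1,-0.001,0,0.035,0]]'
python3 go.py 44 84 29
python3 - <<'E'
from h import *
c=grab('wrist'); cv2.imwrite('pics/w2.png',c['img'])
E
python3 go.py 44 84 29
```

```text
t: 4.9
eef_pos: [0.6077, 0.1874, 0.226]
eef_rot: [0.985, 0.171, 0.0, -0.0]
force: [-0.6, 0.3, -0.3]
opening: 0.0005
finger_force: 0.0
t 4.9 tip in tablet [43.7 84.8] tip z 40.0 yaw 19.64 tilt [0.0003 0.0001] F [-0.6  0.3 -0.3]
tool shift mm [ 0.3  0.8 11. ]
t 4.95 tip in tablet [43.7 84.7] tip z 40.1 yaw 19.64 tilt [0.0004 0.0001] F [ 0.1 -0.7  0.4]
tool shift mm [ 0.3  0.7 11.1]
```

View pics/w2.png

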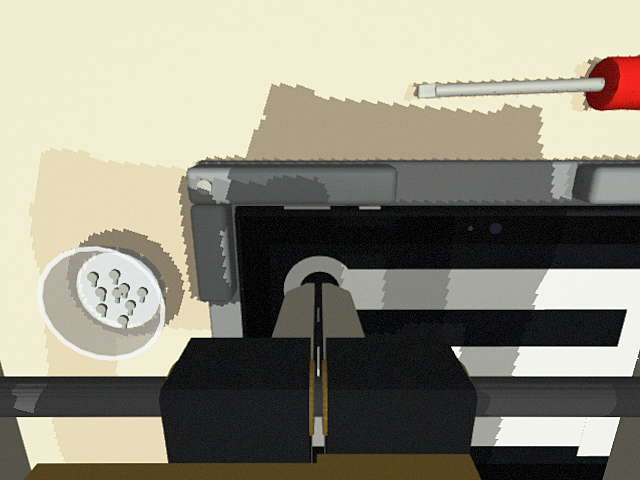

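The fingertips at about (318,283) line up with the ring centre column (316,283). The dish and screwdriver are clear. I'll descend slowly.

```bash
python3 -m crank '[[1,0,0.001,0.001,0],[1,0,0.001,0.002,0],[1,0,0.001,0.003,0],[1,0,0.001,0.004,0],[1,0,0.001,0.005,0],[1,0,0.001,0.006,0],[1,0,0.001,0.007,0],[1,0,0.001,0.008,0],[1,0,0.001,0.009,0],[1,0,0.001,0.01,0]]'; python3 go.py 44 84 27.5
python3 -m crank '[[1,0,0,0.001,0],[1,0,0,0.002,0],[1,0,0,0.002,0],[1,0,0,0.002,0]]'; python3 go.py 44 84 27.5
```

```text
t: 5.95
eef_pos: [0.6079, 0.1864, 0.2156]
eef_rot: [0.985, 0.171, -0.0, -0.0]
force: [0.2, -0.2, -0.4]
opening: 0.0006
finger_force: 0.0
t 5.95 tip in tablet [43.6 83.8] tip z 29.6 yaw 19.64 tilt [-0.0001  0.    ] F [ 0.2 -0.2 -0.4]
tool shift mm [ 0.4 -0.2  2.1]
t: 6.35
eef_pos: [0.6079, 0.1864, 0.2139]
eef_rot: [0.985, 0.171, -0.0, 0.0]
force: [-0.4, -0.3, 2.2]
opening: 0.0006
finger_force: 0.9
t 6.35 tip in tablet [43.6 83.8] tip z 27.9 yaw 19.64 tilt [ 0. -0.] F [-0.4 -0.3  2.2]
tool shift mm [ 0.4 -0.2  0.4]
```

```bash
python3 -m crank '[[1,0,0.001,0.0004,0],[1,0,0.004,0.0007,0],[1,0,0.009,0.0007,0],[1,0,0.015,0.0007,0],[1,0,0.021,0.0007,0],[1,0,0.027,0.0007,0],[1,0,0.033,0.0007,0],[1,0,0.039,0.0007,0],[1,0,0.045,0.0007,0],[1,0,0.05,0.0007,0]]'; python3 go.py 44 -84 27
```

```text
t: 7.35
eef_pos: [0.6249, 0.1388, 0.2131]
eef_rot: [0.985, 0.17, 0.0, 0.0]
force: [-1.5, 1.4, 3.9]
opening: 0.0005
finger_force: 1.4
t 7.35 tip in tablet [43.6 33.2] tip z 27.1 yaw 19.63 tilt [0.0001 0.    ] F [-1.5  1.4  3.9]
tool shift mm [3.000e-01 1.172e+02 1.000e-01]
```

```bash
cat > chk.py <<'E'
from h import *
import sys
from fit import K
c=grab('wrist'); cv2.imwrite('pics/%s.png'%sys.argv[1],c['img'])
a=np.radians(19.6);T=np.array([[np.cos(a),-np.sin(a)],[np.sin(a),np.cos(a)]])
K2=np.r_[K,[[55,-95]]][:-1]
g=cv2.cvtColor(c['img'],cv2.COLOR_BGR2GRAY); m=cv2.GaussianBlur(cv2.threshold(g,85,255,0)[1],(3,3),0)
p=proj(c,np.c_[(K2@T.T+[595,92.9])/1000,np.full(len(K2),.027)]).astype(np.float32)
i=(p[:,0]>10)&(p[:,0]<630)&(p[:,1]>10)&((p[:,1]<270)|((abs(p[:,0]-318)>170)&(p[:,1]<365)))
q=cv2.cornerSubPix(m,p[i].reshape(-1,1,2).copy(),(9,9),(-1,-1),(3,50,.01)).reshape(-1,2)
L=(plane(c,q,.027)[:,:2]*1000-[595,92.9])@T
print(np.c_[K2[i],(L-K2[i]).round(1)])
E
python3 chk.py w3
```

```text
[[ 55.  -95.    0.4  -0.4]
 [ 33.  -73.   -0.2  -0.1]
 [ 11.  -73.    0.6   0. ]]
```

View pics/w3.png

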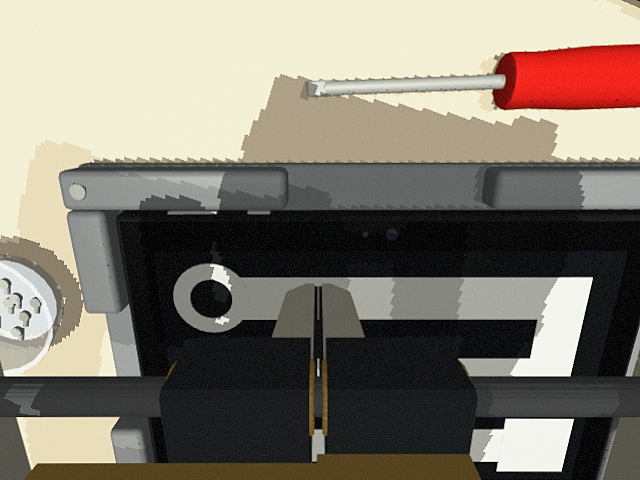

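The picture shows the tip on the band at about (318,290), and the tablet has moved less than 0.6 mm. I'll carry on to turn1.

```bash
python3 -m crank '[[1,0,0.003,-0.0002,0],[1,0,0.008,-0.0003,0],[1,0,0.014,-0.0003,0],[1,0,0.02,-0.0003,0],[1,0,0.026,-0.0003,0],[1,0,0.032,-0.0003,0],[1,0,0.038,-0.0003,0],[1,0,0.044,-0.0003,0],[1,0,0.05,-0.0003,0],[1,0,0.056,-0.0003,0]]'; python3 go.py 44 -84 27.3
python3 -m crank '[[1,0,0.006,0,0],[1,0,0.012,0,0],[1,0,0.018,0,0],[1,0,0.024,0,0],[1,0,0.03,0,0],[1,0,0.036,0,0],[1,0,0.042,0,0],[1,0,0.048,0,0],[1,0,0.052,0,0],[1,0,0.054,0,0]]'; python3 go.py 44 -84 27.3
```

```text
t: 8.4
eef_pos: [0.6437, 0.0861, 0.2133]
eef_rot: [0.985, 0.171, -0.0, 0.0]
force: [-0.4, 1.9, 2.9]
opening: 0.0001
finger_force: 1.2
t 8.4 tip in tablet [ 43.6 -22.8] tip z 27.3 yaw 19.64 tilt [-0. -0.] F [-0.4  1.9  2.9]
tool shift mm [ 0.3 61.2  0. ]
t: 9.4
eef_pos: [0.6618, 0.0353, 0.2133]
eef_rot: [0.985, 0.17, -0.0, 0.0]
force: [-0.6, 1.1, 2.5]
opening: 0.0003
finger_force: 1.2
t 9.4 tip in tablet [ 43.6 -76.7] tip z 27.3 yaw 19.63 tilt [-0.0001 -0.    ] F [-0.6  1.1  2.5]
tool shift mm [ 0.4  7.3 -0. ]
```

```bash
python3 -m crank '[[1,0,0.003,0,0],[1,0,0.006,0,0],[1,0,0.0073,0,0],[1,0,0.0073,0,0],[1,-0.002,0.0073,0,0],[1,-0.005,0.0073,0,0],[1,-0.009,0.0073,0,0],[1,-0.014,0.0073,0,0],[1,-0.019,0.0073,0,0],[1,-0.024,0.0073,0,0]]'; python3 go.py 0 -84 27.3
python3 chk.py w4
```

```text
t: 10.4
eef_pos: [0.6411, 0.0206, 0.2134]
eef_rot: [0.985, 0.171, 0.0, -0.0]
force: [1.3, 1.1, 2.7]
opening: 0.001
finger_force: 1.2
t 10.4 tip in tablet [ 19.2 -83.5] tip z 27.4 yaw 19.64 tilt [0. 0.] F [1.3 1.1 2.7]
tool shift mm [-19.2   0.4   0.1]
[[ 55.  -95.    0.5   0.1]]
```

```bash
python3 -m crank '[[1,-0.005,0,0,0],[1,-0.01,0,0,0],[1,-0.015,0,0,0],[1,-0.018,0,0,0],[1,-0.0192,0,0,0],[1,-0.0192,0,0,0],[1,-0.0192,-0.002,0,0],[1,-0.0192,-0.006,0,0],[1,-0.0192,-0.011,0,0],[1,-0.0192,-0.017,0,0]]'; python3 go.py 0 84 27.3
python3 -m crank '[[1,0,-0.006,0,0],[1,0,-0.012,0,0],[1,0,-0.018,0,0],[1,0,-0.024,0,0],[1,0,-0.03,0,0],[1,0,-0.036,0,0],[1,0,-0.042,0,0],[1,0,-0.048,0,0],[1,0,-0.054,0,0],[1,0,-0.06,0,0]]'; python3 go.py 0 84 27.3
```

```text
t: 11.45
eef_pos: [0.6176, 0.0308, 0.2133]
eef_rot: [0.985, 0.171, -0.0, 0.0]
force: [0.5, -1.6, 2.1]
opening: 0.0003
finger_force: 1.2
t 11.45 tip in tablet [  0.5 -66.1] tip z 27.3 yaw 19.64 tilt [-0.0001 -0.0001] F [ 0.5 -1.6  2.1]
tool shift mm [  -0.4 -150.1   -0. ]
t: 12.45
eef_pos: [0.5974, 0.0873, 0.2134]
eef_rot: [0.985, 0.171, 0.0, 0.0]
force: [0.9, -1.1, 2.6]
opening: 0.0008
finger_force: 1.2
t 12.45 tip in tablet [ 0.4 -6.1] tip z 27.4 yaw 19.64 tilt [0. 0.] F [ 0.9 -1.1  2.6]
tool shift mm [ -0.4 -90.1   0.1]
```

```bash
python3 -m crank '[[1,0,-0.006,0,0],[1,0,-0.012,0,0],[1,0,-0.018,0,0],[1,0,-0.024,0,0],[1,0,-0.03,0,0],[1,0,-0.036,0,0],[1,0,-0.042,0,0],[1,0,-0.048,0,0],[1,0,-0.054,0,0],[1,0,-0.06,0,0]]'; python3 go.py 0 84 27.3; python3 chk.py w5
python3 -m crank '[[1,0,-0.006,0,0],[1,0,-0.012,0,0],[1,0,-0.018,0,0],[1,0,-0.023,0,0],[1,0,-0.027,0,0],[1,0,-0.029,0,0],[1,0,-0.03,0,0],[1,0,-0.03,0,0]]'; python3 go.py 0 84 27.3; python3 chk.py w6
```

```text
t: 13.45
eef_pos: [0.5773, 0.1439, 0.2133]
eef_rot: [0.985, 0.171, -0.0, 0.0]
force: [-0.5, -2.6, 2.9]
opening: 0.0005
finger_force: 1.2
t 13.45 tip in tablet [ 0.4 53.9] tip z 27.3 yaw 19.64 tilt [-0. -0.] F [-0.5 -2.6  2.9]
tool shift mm [ -0.4 -30.1   0. ]
[[ 33.  -73.    0.1  -0.2]
 [ 11.  -73.    0.7  -0.2]
 [-11.  -95.    0.1  -0.7]
 [-26.  -66.    0.2  -0.3]
 [-33.  -66.    0.6  -0.3]]
t: 14.3
eef_pos: [0.5673, 0.1718, 0.2134]
eef_rot: [0.985, 0.171, -0.0, -0.0]
force: [0.5, 0.9, 2.1]
opening: 0.0005
finger_force: 1.2
t 14.3 tip in tablet [ 0.4 83.7] tip z 27.4 yaw 19.64 tilt [-0.0001  0.0004] F [0.5 0.9 2.1]
tool shift mm [-0.4 -0.3  0.1]
[[-26.  -66.    0.4  -0.6]
 [-33.  -66.    0.1  -0.5]]
```

View pics/w6.png

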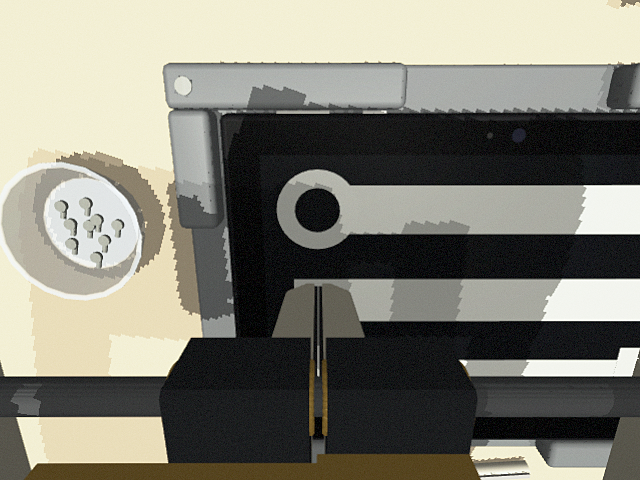

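The tip at about (318,290) is at turn3 on the band, and the tablet hasn't moved. Next is turn4.

```bash
python3 -m crank '[[1,-0.002,0,0,0],[1,-0.006,0,0,0],[1,-0.011,0,0,0],[1,-0.017,0,0,0],[1,-0.023,0,0,0],[1,-0.029,0,0,0],[1,-0.035,0,0,0],[1,-0.04,0,0,0],[1,-0.043,0,0,0],[1,-0.0443,0,0,0]]'
python3 go.py -44 84 27.3
python3 -m crank '[[1,0,0,0,0],[1,0,0.002,0,0],[1,0,0.006,0,0],[1,0,0.011,0,0],[1,0,0.017,0,0],[1,0,0.023,0,0],[1,0,0.029,0,0],[1,0,0.035,0,0],[1,0,0.041,0,0],[1,0,0.047,0,0]]'; python3 go.py -44 -84 27.3; python3 chk.py w7
```

```text
t: 15.35
eef_pos: [0.5254, 0.1566, 0.2134]
eef_rot: [0.985, 0.171, 0.0, -0.0]
force: [1.1, 0.1, 2.5]
opening: 0.0005
finger_force: 1.2
t 15.35 tip in tablet [-44.2  83.4] tip z 27.4 yaw 19.64 tilt [0.0002 0.0001] F [1.1 0.1 2.5]
tool shift mm [ 0.2 -0.6  0.1]
t: 16.35
eef_pos: [0.5416, 0.112, 0.2133]
eef_rot: [0.985, 0.171, -0.0, 0.0]
force: [-1.2, 1.2, 2.2]
opening: 0.0004
finger_force: 1.2
t 16.35 tip in tablet [-43.9  35.9] tip z 27.3 yaw 19.64 tilt [-0. -0.] F [-1.2  1.2  2.2]
tool shift mm [ -0.2 119.9   0. ]
[[ 3.30e+01 -7.30e+01 -1.00e-01 -1.00e-01]
 [ 1.10e+01 -7.30e+01  7.00e-01 -3.00e-01]
 [ 1.10e+01  9.50e+01 -3.00e-01  4.00e-01]
 [-1.10e+01  7.30e+01 -4.00e-01  3.00e-01]
 [-1.10e+01 -9.50e+01 -0.00e+00 -7.00e-01]
 [-2.60e+01 -1.02e+02  3.00e-01 -8.00e-01]
 [-6.20e+01 -1.02e+02 -4.00e-01 -9.00e-01]
 [-2.60e+01 -6.60e+01  3.00e-01 -3.00e-01]
 [-3.30e+01 -6.60e+01  4.00e-01 -4.00e-01]]
```

```bash
python3 -m crank '[[1,0,0.006,0,0],[1,0,0.012,0,0],[1,0,0.018,0,0],[1,0,0.024,0,0],[1,0,0.03,0,0],[1,0,0.036,0,0],[1,0,0.042,0,0],[1,0,0.048,0,0],[1,0,0.054,0,0],[1,0,0.06,0,0]]'
python3 -m crank '[[1,0,0.006,0,0],[1,0,0.012,0,0],[1,0,0.018,0,0],[1,0,0.024,0,0],[1,0,0.03,0,0],[1,0,0.036,0,0],[1,0,0.042,0,0],[1,0,0.048,0,0],[1,0,0.052,0,0],[1,0,0.055,0,0]]'
python3 go.py -44 -84 27.3; python3 chk.py w8
```

```text
t: 17.4
eef_pos: [0.5617, 0.0555, 0.2133]
eef_rot: [0.985, 0.171, -0.0, -0.0]
force: [-0.7, 2.0, 2.2]
opening: 0.0003
finger_force: 1.2
t: 18.4
eef_pos: [0.5802, 0.0038, 0.2134]
eef_rot: [0.985, 0.17, 0.0, -0.0]
force: [0.0, 1.6, 2.5]
opening: 0.0006
finger_force: 1.2
t 18.4 tip in tablet [-43.8 -79. ] tip z 27.4 yaw 19.63 tilt [0. 0.] F [0.  1.6 2.5]
tool shift mm [-0.2  5.   0.1]
[[ 5.50e+01 -9.50e+01  8.00e-01 -1.00e-01]
 [ 3.30e+01 -7.30e+01  3.00e-01  2.00e-01]
 [ 1.10e+01 -7.30e+01  6.00e-01  4.00e-01]
 [-1.10e+01 -9.50e+01  4.00e-01  2.00e-01]
 [-2.60e+01 -1.02e+02  3.00e-01 -2.00e-01]
 [-2.60e+01 -6.60e+01 -1.00e-01  1.00e-01]]
```

Next I'll reach the square's centre, settle, lift straight up, and rise well clear.

```bash
python3 -m crank '[[1,0,0.003,0,0],[1,0,0.005,0,0],[1,0,0.005,0,0],[1,0,0.005,0,0],[1,0,0.005,-0.001,0],[1,0,0.005,-0.002,0],[1,0,0.005,-0.003,0],[1,0,0.005,-0.005,0],[1,0,0.005,-0.008,0],[1,0,0.005,-0.013,0]]'
python3 go.py -44 -84 200
python3 -m crank '[[1,0,0,-0.01,0],[1,0,0,-0.025,0],[1,0,0,-0.045,0],[1,0,0,-0.065,0],[1,0,0,-0.09,0],[1,0,0,-0.115,0],[1,0,0,-0.135,0],[1,0,0,-0.15,0],[1,0,0,-0.16,0],[1,0,0,-0.16,0]]'
python3 -m crank '[[1,-0.01,0.03,0,0],[1,-0.02,0.06,0,0],[1,-0.03,0.09,0,0],[1,-0.03,0.12,0,0],[1,-0.03,0.15,0,0],[1,-0.03,0.18,0,0],[1,-0.03,0.2,0,0],[1,-0.03,0.21,0,0],[1,-0.03,0.21,0,0],[1,-0.03,0.21,0,0]]'
python3 - <<'E'
from h import *
from fit import pose
c=grab('top'); cv2.imwrite('pics/top9.png',c['img'])
x=pose(c,70); print(np.round(x[:3],1),x[4].round(1)); s=arm.read_state(); print(s['force'],np.abs(s['joint_velocities']).max())
E
```

```text
t: 19.45
eef_pos: [0.5817, -0.0005, 0.2264]
eef_rot: [0.985, 0.171, -0.0, -0.0]
force: [0.8, 0.7, -0.1]
opening: 0.0005
finger_force: 0.0
t 19.45 tip in tablet [-44.  -83.5] tip z 40.4 yaw 19.64 tilt [-0.0005  0.0001] F [ 0.8  0.7 -0.1]
tool shift mm [-1.000e-01  5.000e-01 -1.596e+02]
t: 20.45
eef_pos: [0.5818, -0.0005, 0.3878]
eef_rot: [0.985, 0.171, 0.001, 0.0]
force: [-0.3, 0.1, -0.6]
opening: 0.0003
finger_force: 0.0
t: 21.45
eef_pos: [0.624, -0.2077, 0.3861]
eef_rot: [0.985, 0.171, -0.0, -0.0]
force: [0.0, -0.4, 0.0]
opening: 0.0005
finger_force: 0.0
[594.9  91.1  20.8] [1.5 6.2 5.9 0.3 5.  6.7 2.2 0.3 2.5 1.4 0.3 0.3]
[0.17739411 0.24028249 0.65862747] 0.00627467349015972
```

View pics/top9.png

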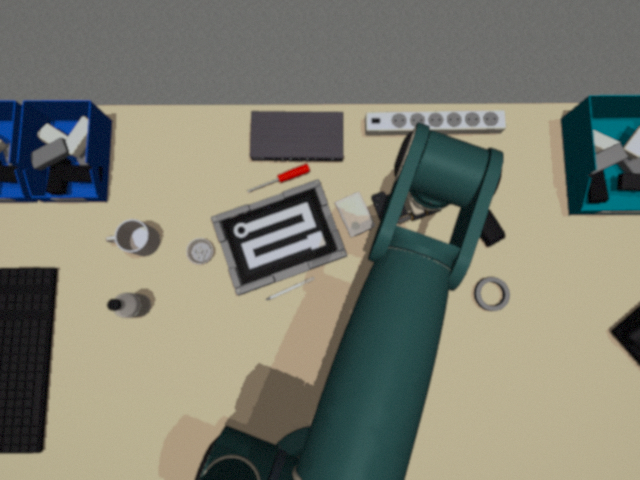

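The top view shows the tablet still in the cradle, with ring (240,230) and square (317,240) where they were. The other things haven't moved and the arm is clear.

```bash
python3 -c "
from rig import arm; print(arm.sign_off())"
```

```text
the job is handed in; nothing more can be done
None
```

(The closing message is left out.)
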